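Refit the washed control knob of a two-ring hob and turn it to OFF

ROBOT

A 6-joint arm with a two-finger parallel gripper is mounted at the origin on a cart in front of the work surface, level with it; the furniture and walls round the work are solid. World frame = base frame: x ahead of the robot, y to its left, z up, the work surface at z = 0. Lengths are in m, angles in degrees, forces in N, time in s.
With the tool pointing down it reaches from about 0.3 to 0.75 m from the base axis. Payload 8.5 kg.
Tool frame: the origin (TCP) lies at the very end of the fingers, on their centre line; the grasp point (between the pads) lies 19 mm behind it (env.hold_point_z is the distance from the TCP to the grasp point, in m); z points along the fingers, y is the line along which they close (so a half turn about z gives the same grasp; the last joint's range is limited). The gripper opens to 85 mm and grips with 20 to 120 N. Pads are 22 mm wide; open, the fingers measure 114 mm over their backs; the gripper's body (76 mm by 85 mm) begins 54 mm behind the grasp point. The pads swing forward as they close: fully open they stand 13 mm farther back than shut.
Start: joints at [51.377, 21.807, 74.336, -0, 83.858, -12.336], TCP at [0.244, 0.493, 0.231] pointing down, gripper open.
Joint ranges: [-178.18, 178.18], [-50.72, 133.34], [12.68, 142.11], [-81.47, 261.47], [9.98, 163.14], [-165.26, 165.26]. Speed limits (degrees/s): [136.94, 136.94, 180, 180, 180, 180].

INTERFACE

Orientations are given as a 3x3 rotation matrix whose columns are the frame's x, y, z axes.
In Python, from rig import env, optics gives the robot as it stands.
- The arm moves only by the shell command python3 -m jog 'ROWS' [OPENING] [FORCE]. ROWS is JSON, a list of rows, each an object with "linear": the shift along the tool's x, y, z in units of 40 mm (1.0 is 40 mm), a list of three; "roll": the turn about the tool's z in units of 5 degrees (1.0 is 5 degrees). A call has 1 to 12 rows; each row shifts and turns the commanded pose from where the row before left it, along the tool's axes as they then stand; what a row does not reach is not made up. A row lasts 1/12 s, in which the tool goes at most 41.7 mm and 7.16 degrees, less where a joint would pass 70% of its speed; a pose out of reach is approached as far as the arm can. A call is refused whole if a number of a shift passes 1 or a number of a turn 1, either way. A call with a gripper value outside its range is refused whole. OPENING is the opening, from -1 (shut) to 1 (fully open), set as the call begins (- or left out, the last holds). The fingers move at their own pace and stop on an object; FORCE is the grip in N (left out, the last holds). Time passes only in rows, so rows that do not move let the fingers close. It gives the time, the measured TCP pose, the force, the opening and the grip force at its end, in the units of the state.
- env.observe(): the state, without advancing time (a new reading comes with each control period).
- optics.get_image(name): name is "side" or "top" or "wrist"; returns the picture (420x560x3 uint8, red, green, blue); there is no depth.
- optics.calibration(name): a dict with "fov_y" (degrees; the focal length in pixels is half the picture's height over the tangent of half this angle, whatever the lens; pixels are square), "cx", "cy" (the principal point, pixels), "D" ([k1, k2, p1, p2, k3] as OpenCV has them; the pictures are not rectified), "T" (4x4, takes a point from camera to world coordinates). Camera axes: x right, y down, z forward; pixel columns grow to the right and rows downward; lengths in m; the calibration is good to about 2 mm. A picture is of the moment at which its call begins: read the wrist's pose just before it. calibration takes no time and is no camera call; for the wrist camera it gives the pose at the moment of the call.
- env.close_job(): hands the job in; it is judged then, once.
The state is a dict: "time_s": time; "q": joint angles; "qvel": joint speeds; "joint_efforts": joint torques, N m; "position": TCP position; "tool_rot": TCP orientation; "ft_force": force on the tool from outside, world axes, zero at the start; "wrist_torque": the same for the moment, N m; "grip_width": finger opening in m; "gripper_force": force on a finger pad.
Only numpy, scipy, OpenCV 4.12 (cv2) and the standard library are available. Lean on these libraries where they do the work, as an engineer would, in place of code of your own. Each camera call takes 0.05 s, during which the arm holds its last target. There are 200 camera calls.

TASK

The control knob of one ring of the little two-ring hob was pulled off for washing and now stands on the worktop, and wiping has left its bare shaft turned somewhere between OFF and MAX. Put the knob back on that shaft, pressing only lightly (about 5 N) and turning it slowly until the rib in its bore finds the slot in the shaft and the knob drops fully home, then turn the knob until its pointer is at the OFF dot and let go. Do not force the knob down or wrench it against its stop, do not touch the bare shaft with the fingers, and leave the other knob, the moka pot and the things round about as they are.

Things in the scene. Friction and masses are not known exactly. Their poses are not given: they have to be found in the camera images.
- knob: The loose white control knob, about 60 g, standing upright on its skirt on the worktop. Origin: centre of its underside; z up its axis, x towards the pointer. Skirt: round, 42 mm diameter, 14 mm high. On it the grip fin, 13 mm wide along y, sides upright and parallel, from 14 to 36 mm above the underside, x = -17.5 to +22.5 mm. Its square end is at -x, the tapered pointer at +x.
- knob_pointer (a point): Nose of the knob's pointer: 22.5 mm from the axis along the knob's +x, 25 mm above the underside; a thin dark line runs along the fin to it.
- knob_bore (a point): Mouth of the bore, on the axis in the knob's underside; axes as knob. First a round funnel, 21 mm wide at the mouth narrowing to 15.2 mm, 4.5 mm deep; above it the same bore has a key rib, 3.8 mm wide, standing 4 mm inwards, on the side AWAY from the pointer (-x). The bore is closed 13.4 mm above the underside.
- control: Place of the missing knob, fixed, in front of either ring: a round black plate, 68 mm diameter, 1.5 mm thick, on the hob's top, the bare upright aluminium shaft in its middle. Origin: on the shaft's axis, underside of the plate; z up; +x points to the white OFF dot, away from the robot. White marks growing longer run clockwise (seen from above) to MAX, 1.7 rad from OFF.
- control_axis (a point): On the shaft's axis at the plate's top, 61.5 mm above the worktop; axes as control. With rib and slot not matched the knob's underside stays about 10.5 mm above this point; fully home it is 1.6 mm above it, so the knob drops about 9 mm when they match, which they do at one angle only, within some 5 to 10 degrees.
- shaft_tip (a point): Middle of the bare shaft's tip, 15 mm above the plate. Shaft: 14 mm diameter, with one key slot all along it, 4.8 mm wide and 4 mm deep, on the side away from where the fitted pointer will point. It starts at an unknown angle 0.5 to 1.6 rad clockwise from OFF, stays put by friction (0.08 N m), and turns with the knob, with stops at OFF and MAX.
- off_mark (a point): 22.5 mm from the shaft's axis towards the OFF dot, at the plate's top: the knob's pointer is above this point when the control is off.
- fitted_knob (a joint): Angle of the other ring's knob, which is on its shaft and looks just like the loose one, in rad; 0 is OFF, positive clockwise. It is at OFF and stays so.
- hob: Two-ring electric hob, fixed: a white box 270 x 340 mm, top 60 mm above the worktop, two dark cooking plates at the back, the two controls in front of them at (-98, +82) and (-98, -82) mm. Origin: centre of its underside, at worktop level; x away from the robot.
- moka_pot: Metal moka pot, 98 x 155 x 174 mm, standing loose on the left cooking plate, whose top is 72 mm above the worktop. Origin: underside.
- match_box: Small flat box, 37 x 56 x 15 mm, lying loose on the worktop at the left. Origin: 13 mm below its underside.
- milk_tin: Tin, 75 mm diameter, 58 mm high, loose on the worktop at the left. Origin: underside.
There are look-alikes about, which are no part of the job. What is shaped like the knob but green or pink is not meant.

How it is judged (in metres and radians):
On the way:
1. the knob is fully home on the keyed shaft (z of knob in the frame of control_axis below 0.004 m and horizontal distance between knob and control_axis below 0.004 m and angle between knob's own z axis and vertical below 0.12 rad), for 0.2 s.
At the end, for the whole second after the job is handed in: The knob is on the shaft, fully home (underside less than 4 mm above the plate, within 4 mm of the axis, upright within 7 degrees), its pointer within 6.5 mm (about 16 degrees) of the OFF direction, released and at rest (all of step 1 and horizontal distance between knob_pointer and off_mark below 0.0065 m and linear speed of knob below 0.01 m/s and angular speed of knob below 0.1 rad/s and contact force between the fingers and knob below 0.05 N); the robot touches nothing.
It fails at once if the knob is forced: it presses on the shaft with more than 20 N while rib and slot do not match (underside more than 8 mm above the plate) (contact force between knob and control above 20 N and z of knob in the frame of control_axis above 0.008 m).
It fails at once if the fitted knob is jammed down or wrenched against a stop: the contact forces in the keyed fit add up to more than 120 N (contact force between knob and control above 120 N).
It fails at once if the fingers touch the bare shaft or its plate (contact force between the fingers and control above 2 N).
It fails at once if the other ring's knob is turned away from OFF (value of joint fitted_knob above 0.15 rad).
It fails at once if the moka pot is shifted or tipped, or the box or the tin is pushed about (distance of moka_pot from where it was at the start of the episode above 0.02 m or angle between moka_pot's own z axis and vertical above 0.2 rad or distance of any of match_box, milk_tin from where it was at the start of the episode above 0.03 m).
It also fails if it takes over 72 s, if anything falls off the work surface, if the arm or the gripper's body presses on something with over 40 N, if the wrist force passes 120 N, or if a joint passes its speed limit or range.

## Working session

There is one attempt and no reset: what is moved stays moved. The work goes in short steps, Python scripts to look and compute and a shell command to move; the robot and the scene stay as the last step left them, time stands still between calls to the robot, and variables do not carry over. Pictures are saved under pics/ and viewed, at most 10 in all, crops included, and the job is handed in when it is done.

```bash
ls; mkdir -p pics; python3 - <<'E'
from rig import env, optics
import cv2, numpy as np
s=env.observe(); print(s)
for n in ["side","top","wrist"]:
    c=optics.calibration(n); print(n,c["fov_y"],c["cx"],c["cy"],c["D"]); print(np.round(c["T"],4).tolist())
    im=optics.get_image(n); cv2.imwrite(f"pics/{n}0.png",im[:,:,::-1])
E
```

```text
pics
{'time_s': 0.0, 'q': array([ 5.13769204e+01,  2.18413993e+01,  7.43844446e+01,  1.02873771e-03,
        8.38572739e+01, -1.23381462e+01]), 'qvel': array([-0.03806288,  0.02263999,  0.14047997, -0.01336898,  0.04868184,
       -0.00959526]), 'joint_efforts': array([ 1.48083749e-03, -4.48461127e+01, -2.31276387e+01, -6.62011757e-05,
        4.73273991e-03,  3.87515274e-05]), 'position': array([0.24339547, 0.49289448, 0.23070976]), 'tool_rot': array([[-8.96601903e-01,  4.42836519e-01, -9.19453209e-04],
       [ 4.42837352e-01,  8.96601260e-01, -1.12222837e-03],
       [ 3.27419203e-04, -1.41336031e-03, -9.99998948e-01]]), 'ft_force': array([-0.87466252,  0.43797804,  0.11124864]), 'wrist_torque': array([0.03048925, 0.06549217, 0.02924047]), 'gripper_force': 0.0, 'grip_width': 0.08547102233949161}
side 54.38582013018401 280.9514674684904 205.79047628515252 [0.00553279 0.         0.         0.         0.        ]
[[-0.9993, -0.0245, 0.0282, 0.478], [-0.0372, 0.6026, -0.7971, 0.7688], [0.0025, -0.7976, -0.6031, 0.5851], [0.0, 0.0, 0.0, 1.0]]
top 48.65682221946227 283.56410359555076 209.86027158287536 [-0.13384105  0.          0.          0.          0.        ]
[[0.0135, -0.983, 0.1829, 0.3268], [-0.9997, -0.0095, 0.023, 0.0729], [-0.0209, -0.1832, -0.9829, 1.2054], [0.0, 0.0, 0.0, 1.0]]
wrist 58.44039537015082 273.58619936052094 210.77730128622508 [-0.09853678  0.          0.          0.          0.        ]
[[0.4419, 0.8532, 0.2771, 0.1731], [0.8971, -0.4199, -0.1378, 0.5288], [-0.0012, 0.3095, -0.9509, 0.3737], [0.0, 0.0, 0.0, 1.0]]
```

View pics/top0.png

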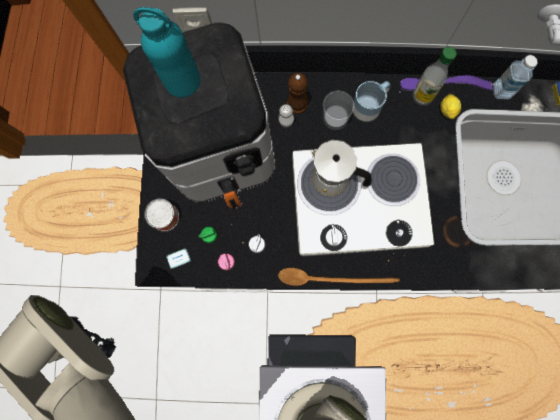

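View pics/side0.png

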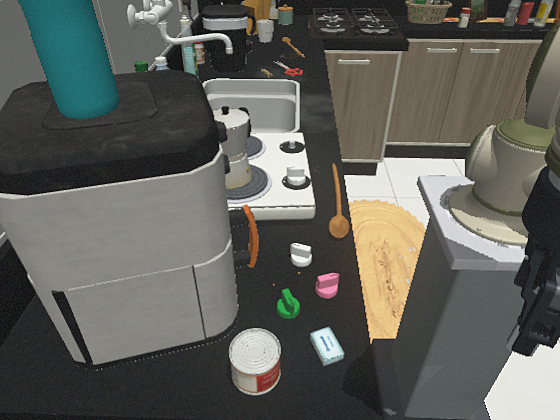

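The top view shows three knob shapes: white (257,243), green (208,235) and pink (226,262). White fits the description. The other white knob, at (333,237), is the fitted one on the left control. The bare shaft is on the right control at about (399,232). Next I'll measure these and enlarge a crop to confirm.

```bash
cat > h.py <<'E'
from rig import env, optics
import cv2, numpy as np
def cal(n):
    c=optics.calibration(n); f=210/np.tan(np.radians(c["fov_y"]/2))
    return np.array([[f,0,c["cx"]],[0,f,c["cy"]],[0,0,1]]),np.array(c["D"]),np.array(c["T"])
def onplane(C,px,z):
    K,D,T=C
    u=cv2.undistortPoints(np.array(px,float).reshape(-1,1,2),K,D).reshape(-1,2)
    d=np.c_[u,np.ones(len(u))]@T[:3,:3].T
    return T[:3,3]+d*((z-T[2,3])/d[:,2])[:,None]
def project(C,P):
    K,D,T=C; R=T[:3,:3].T
    return cv2.projectPoints(np.array(P,float).reshape(-1,3),cv2.Rodrigues(R)[0],-R@T[:3,3],K,D)[0].reshape(-1,2)
E
python3 - <<'E'
from h import *
C=cal("top"); im=cv2.imread("pics/top0.png")
g=im.min(2); 
m=np.zeros_like(g); m[225:262,240:275]=(g[225:262,240:275]>110)
M=cv2.moments(m,True); c=(M["m10"]/M["m00"],M["m01"]/M["m00"]); print("knob px",c,M["m00"],onplane(C,[c],0.014)) 
pl=(g<70).astype(np.uint8)
for n,p in [("R",(399,232)),("L",(333,237))]:
    x,y=p; sub=np.zeros_like(pl); sub[y-20:y+20,x-20:x+20]=pl[y-20:y+20,x-20:x+20]
    cs,_=cv2.findContours(sub,cv2.RETR_EXTERNAL,cv2.CHAIN_APPROX_NONE); k=max(cs,key=cv2.contourArea)
    e=cv2.fitEllipse(cv2.convexHull(k)); print(n,e,onplane(C,[e[0]],0.0615))
a=cv2.resize(im[215:285,190:275],None,fx=6,fy=6,interpolation=cv2.INTER_CUBIC)[:420]
b=cv2.resize(im[212:252,380:420],None,fx=7,fy=7,interpolation=cv2.INTER_CUBIC)
o=np.zeros((420,800,3),np.uint8); o[:a.shape[0],:510]=a; o[:280,515:795]=b; cv2.imwrite("pics/crop1.png",o)
E
```

```text
knob px (256.3796296296296, 243.65277777777777) 216.0 [[0.45913836 0.16985736 0.014     ]]
R ((398.5175476074219, 232.82272338867188), (23.76563835144043, 25.03329849243164), 150.96116638183594) [[ 0.48425755 -0.18744075  0.0615    ]]
L ((332.9955749511719, 237.51654052734375), (23.61298179626465, 24.923690795898438), 123.66354370117188) [[ 0.47117079 -0.02366237  0.0615    ]]
```

View pics/crop1.png

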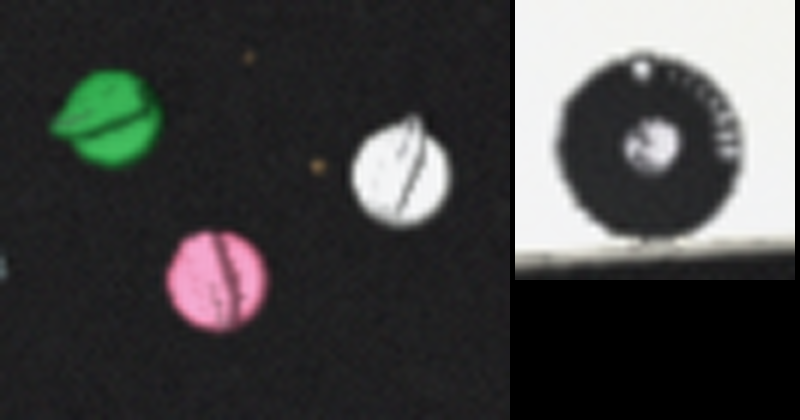

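The crop confirms the white loose knob at crop (402,175), with its pointer up at (414,118). It also shows the bare shaft on the right control, with the OFF dot above it. I'll move over the knob for a wrist view.

```bash
python3 -m jog '[{"linear":[-0.4,-0.2,0]},{"linear":[-0.7,-0.4,0.1]},{"linear":[-0.7,-0.4,0.1]},{"linear":[-0.7,-0.4,0.1]},{"linear":[-0.7,-0.4,0.1]},{"linear":[-0.7,-0.4,0.1]},{"linear":[-0.7,-0.4,0.1]},{"linear":[-0.7,-0.4,0.1]},{"linear":[-0.7,-0.4,0.1]},{"linear":[-0.7,-0.4,0.1]},{"linear":[-0.7,-0.4,0.1]},{"linear":[-0.7,-0.4,0.1]}]' 1 30
python3 -m jog '[{"linear":[-0.3,-0.2,0.1],"roll":-0.7},{"roll":-0.7},{"roll":-0.7},{"roll":-0.7},{},{},{}]'
python3 - <<'E'
from h import *
s=env.observe(); print(s["position"],s["tool_rot"].round(4).tolist(),s["time_s"])
C=cal("wrist"); im=optics.get_image("wrist")[:,:,::-1]; cv2.imwrite("pics/w1.png",im)
np.savez("w1.npz",K=C[0],D=C[1],T=C[2])
E
```

```text
[0.24345681 0.49294931 0.23086533] [[-0.8966, 0.4429, -0.0006], [0.4429, 0.8966, -0.0009], [0.0002, -0.001, -1.0]] 0.15invalid input
invalid input
```

View pics/w1.png

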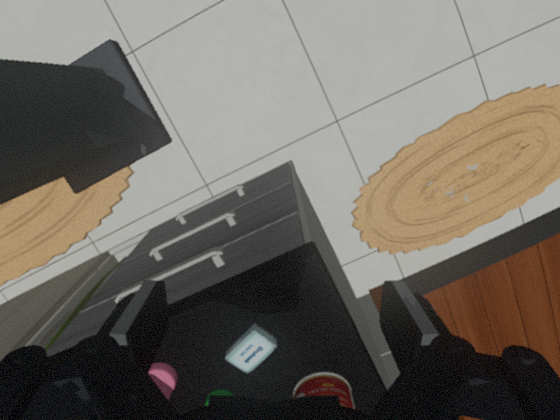

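The move was refused because each row needs both keys, so this is still the start view, with the box at (250,348), pink at (163,378) and the fingers along the bottom. I'll resend it.

```bash
python3 -m jog '[{"linear":[-0.4,-0.2,0],"roll":0},{"linear":[-0.7,-0.4,0.1],"roll":0},{"linear":[-0.7,-0.4,0.1],"roll":0},{"linear":[-0.7,-0.4,0.1],"roll":0},{"linear":[-0.7,-0.4,0.1],"roll":0},{"linear":[-0.7,-0.4,0.1],"roll":0},{"linear":[-0.7,-0.4,0.1],"roll":0},{"linear":[-0.7,-0.4,0.1],"roll":0},{"linear":[-0.7,-0.4,0.1],"roll":0},{"linear":[-0.7,-0.4,0.1],"roll":0},{"linear":[-0.7,-0.4,0.1],"roll":0},{"linear":[-0.7,-0.4,0.1],"roll":0}]' 1 30
python3 -m jog '[{"linear":[-0.3,-0.2,0.1],"roll":-0.7},{"linear":[0,0,0],"roll":-0.7},{"linear":[0,0,0],"roll":-0.7},{"linear":[0,0,0],"roll":-0.7},{"linear":[0,0,0],"roll":0},{"linear":[0,0,0],"roll":0},{"linear":[0,0,0],"roll":0}]'
python3 - <<'E'
from h import *
s=env.observe(); print(s["position"],s["tool_rot"].round(4).tolist(),s["time_s"])
C=cal("wrist"); im=optics.get_image("wrist")[:,:,::-1]; cv2.imwrite("pics/w2.png",im)
np.savez("w2.npz",K=C[0],D=C[1],T=C[2])
print(project(C,[[0.459,0.170,0.014]]))
E
```

```text
time_s: 1.2
position: [0.4532, 0.1832, 0.1871]
tool_rot: [[-0.897, 0.443, -0.0], [0.443, 0.897, 0.0], [0.0, -0.0, -1.0]]
ft_force: [1.0, -0.4, -0.1]
grip_width: 0.0855
gripper_force: 0.0
time_s: 1.78
position: [0.4597, 0.1722, 0.1833]
tool_rot: [[-0.977, 0.214, -0.0], [0.214, 0.977, -0.0], [0.0, -0.0, -1.0]]
ft_force: [0.0, 0.8, 0.3]
grip_width: 0.0855
gripper_force: 0.0
[0.4597235  0.17222    0.18331053] [[-0.9767, 0.2144, -0.0001], [0.2144, 0.9767, -0.0], [0.0001, -0.0, -1.0]] 1.7833
[[269.86520451 185.10261374]]
```

View pics/w2.png

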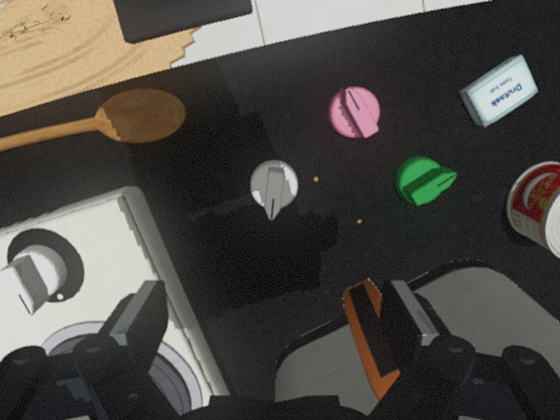

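The wrist view shows the white knob at (272,188), its pointer nose at (271,218) pointing away from the robot. Pink is at (355,112), green at (425,180), and the fitted knob at the lower left.

```bash
python3 - <<'E'
from h import *
d=np.load("w2.npz"); C=(d["K"],d["D"],d["T"]); im=cv2.imread("pics/w2.png")
g=im.min(2); m=np.zeros_like(g); m[145:235,235:310]=g[145:235,235:310]>75
m=cv2.morphologyEx(m,cv2.MORPH_CLOSE,np.ones((5,5)))
cs,_=cv2.findContours(m,cv2.RETR_EXTERNAL,cv2.CHAIN_APPROX_NONE); k=max(cs,key=cv2.contourArea)[:,0]
print(len(k),k.min(0),k.max(0))
P=onplane(C,k,0.007)[:,:2]; sel=np.ones(len(P),bool)
for i in range(10):
    A=np.c_[2*P[sel],np.ones(sel.sum())]; s=np.linalg.lstsq(A,(P[sel]**2).sum(1),rcond=None)[0]
    c=s[:2]; r=np.sqrt(s[2]+c@c); sel=np.abs(np.linalg.norm(P-c,axis=1)-r)<0.0018+0.004*(i<3)
print("centre",c,"r",r,sel.sum())
tip=k[k[:,1]>=k[:,1].max()-1].mean(0); 
for z in (.025,.036):
    t=onplane(C,[tip],z)[0,:2]; v=t-c; print("tip",tip,np.linalg.norm(v),np.degrees(np.arctan2(v[1],v[0])))
# dark line on fin
dk=np.argwhere((im[195:222,255:290].max(2)<60)&(m[195:222,255:290]>0)); print(len(dk), (dk.mean(0)+[195,255])[::-1] if len(dk) else 0)
E
```

```text
148 [250 160] [297 219]
centre [0.46105698 0.17300973] r 0.021194752811842726 123
tip [271.14285714 218.57142857] 0.025222673290139875 -17.482571901038018
tip [271.14285714 218.57142857] 0.02139627254465849 -18.20876970709109
0 0
```

The pointer heading is about -18° and the centre is (0.461, 0.173). I'll align and descend to TCP z≈0.017.

```bash
python3 -m jog '[{"linear":[0,0,0],"roll":0.55},{"linear":[0,0,0],"roll":0.55},{"linear":[-0.02,0.03,0.4],"roll":0},{"linear":[0,0,0.5],"roll":0},{"linear":[0,0,0.5],"roll":0},{"linear":[0,0,0.5],"roll":0},{"linear":[0,0,0.5],"roll":0},{"linear":[0,0,0.5],"roll":0},{"linear":[0,0,0.5],"roll":0},{"linear":[0,0,0.5],"roll":0},{"linear":[0,0,0.26],"roll":0},{"linear":[0,0,0],"roll":0}]' 1 30
python3 -m jog '[{"linear":[0,0,0],"roll":0},{"linear":[0,0,0],"roll":0},{"linear":[0,0,0],"roll":0},{"linear":[0,0,0],"roll":0},{"linear":[0,0,0],"roll":0},{"linear":[0,0,0],"roll":0},{"linear":[0,0,0],"roll":0},{"linear":[0,0,0],"roll":0},{"linear":[0,0,0],"roll":0},{"linear":[0,0,0],"roll":0}]' -1 40
```

```text
time_s: 2.83
position: [0.4599, 0.173, 0.015]
tool_rot: [[-0.952, 0.306, -0.004], [0.306, 0.952, -0.0], [0.004, -0.002, -1.0]]
ft_force: [-0.5, 0.4, 0.4]
grip_width: 0.085
gripper_force: 0.0
time_s: 3.67
position: [0.4612, 0.1731, 0.0174]
tool_rot: [[-0.952, 0.305, 0.001], [0.305, 0.952, 0.0], [-0.001, 0.0, -1.0]]
ft_force: [-0.4, -0.4, 6.7]
grip_width: 0.0121
gripper_force: 40.1
```

```bash
python3 -m jog '[{"linear":[0,0,-0.1],"roll":0},{"linear":[0,0,-0.3],"roll":0},{"linear":[0,0,-0.5],"roll":0},{"linear":[0,0,-0.5],"roll":0},{"linear":[0,0,-0.5],"roll":0},{"linear":[0,0,-0.5],"roll":0},{"linear":[0,0,-0.5],"roll":0},{"linear":[0,0,-0.4],"roll":0},{"linear":[0,0,0],"roll":0},{"linear":[0,0,0],"roll":0}]' 
python3 -m jog '[{"linear":[-0.1,-0.3,-0.2],"roll":0},{"linear":[-0.3,-0.7,-0.2],"roll":0},{"linear":[-0.3,-0.7,-0.2],"roll":0},{"linear":[-0.3,-0.8,-0.2],"roll":0},{"linear":[-0.3,-0.8,-0.2],"roll":0},{"linear":[-0.3,-0.8,-0.2],"roll":0},{"linear":[-0.3,-0.8,-0.2],"roll":0},{"linear":[-0.3,-0.8,-0.2],"roll":0},{"linear":[-0.3,-0.8,-0.2],"roll":0},{"linear":[-0.3,-0.7,-0.2],"roll":0},{"linear":[-0.3,-0.7,-0.2],"roll":0},{"linear":[-0.2,-0.3,-0.2],"roll":0}]'
python3 -m jog '[{"linear":[0,0,0],"roll":0},{"linear":[0,0,0],"roll":0},{"linear":[0,0,0],"roll":0},{"linear":[0,0,0],"roll":0}]'
python3 - <<'E'
from h import *
C=cal("wrist"); im=optics.get_image("wrist")[:,:,::-1]; cv2.imwrite("pics/w3.png",im)
np.savez("w3.npz",K=C[0],D=C[1],T=C[2])
print(project(C,[[0.4843,-0.1874,0.0615],[0.4843,-0.1874,0.0765]]))
E
```

```text
time_s: 4.5
position: [0.4609, 0.1731, 0.1491]
tool_rot: [[-0.952, 0.305, 0.001], [0.305, 0.952, 0.0], [-0.001, 0.0, -1.0]]
ft_force: [-0.4, -0.5, -1.8]
grip_width: 0.0123
gripper_force: 39.3
time_s: 5.5
position: [0.4859, -0.1827, 0.2434]
tool_rot: [[-0.951, 0.308, -0.003], [0.308, 0.951, 0.001], [0.003, 0.0, -1.0]]
ft_force: [-0.2, -0.4, -0.3]
grip_width: 0.0121
gripper_force: 39.3
time_s: 5.83
position: [0.4861, -0.1783, 0.244]
tool_rot: [[-0.953, 0.304, -0.002], [0.304, 0.953, 0.001], [0.002, 0.001, -1.0]]
ft_force: [-0.8, 0.1, -1.8]
grip_width: 0.012
gripper_force: 39.3
[[262.09603456 183.36135952]
 [261.59557423 187.5523408 ]]
```

View pics/w3.png

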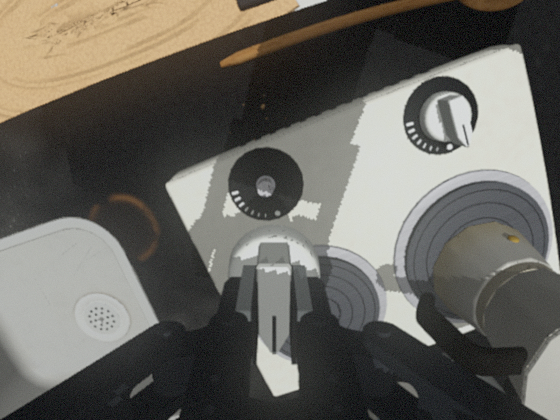

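The view shows the bare shaft at (265,185) on its plate, the OFF dot at (276,213) and the marks running clockwise. The held knob is at (275,250). I'll measure the plate, shaft, slot and held skirt next.

```bash
python3 - <<'E'
from h import *
d=np.load("w3.npz"); C=(d["K"],d["D"],d["T"]); im=cv2.imread("pics/w3.png"); g=im.max(2)
m=np.zeros_like(g); m[140:226,220:312]=g[140:226,220:312]<62
cs,_=cv2.findContours(m,cv2.RETR_EXTERNAL,cv2.CHAIN_APPROX_NONE); k=max(cs,key=cv2.contourArea)[:,0]
def circ(P,r0=None,n=12,tol=.0012):
    sel=np.ones(len(P),bool)
    for i in range(n):
        A=np.c_[2*P[sel],np.ones(sel.sum())]; s=np.linalg.lstsq(A,(P[sel]**2).sum(1),rcond=None)[0]
        c=s[:2]; r=np.sqrt(s[2]+c@c); sel=np.abs(np.linalg.norm(P-c,axis=1)-r)<tol+.004*(i<4)
    return c,r,sel.sum()
c,r,n=circ(onplane(C,cv2.convexHull(k)[:,0],0.0613)[:,:2]); print("plate",c,r,n)
def cen(y0,y1,x0,x1,t):
    s=g[y0:y1,x0:x1].astype(float); w=np.clip(s-t,0,None); yy,xx=np.mgrid[y0:y1,x0:x1]; return (w*xx).sum()/w.sum(),(w*yy).sum()/w.sum()
dot=cen(208,219,271,283,110); D=onplane(C,[dot],.0615)[0,:2]; v=D-c; print("dot",dot,np.linalg.norm(v),np.degrees(np.arctan2(v[1],v[0])))
sh=cen(174,198,254,278,70); print("shaft",sh,onplane(C,[sh],.0765))
tip=project(C,[[*c,.0765]]); print("tip px expected",tip)
# rectified tip patch 20 mm, 12 px/mm ; up=+x world, left=+y
N=240; a=np.linspace(.011,-.011,N); X,Y=np.meshgrid(a,a,indexing='ij')
px=project(C,np.c_[(c[0]+X).ravel(),(c[1]+Y).ravel(),np.full(N*N,.0765)]).astype(np.float32).reshape(N,N,2)
o=cv2.remap(im,px[...,0],px[...,1],cv2.INTER_CUBIC); o=cv2.resize(o,(480,480))
skirt=cv2.resize(im[215:300,220:330],None,fx=2.8,fy=2.8); O=np.zeros((480,800,3),np.uint8); O[:,:480]=o; O[:238,485:793]=skirt[:238,:308]
cv2.imwrite("pics/crop2.png",O)
E
```

```text
plate [ 0.48580356 -0.18499588] 0.03269331030245085 32
dot (np.float64(277.82530120481925), np.float64(213.64156626506025)) 0.02995943711288966 4.6336333006263954
shaft (np.float64(264.6236), np.float64(187.88091428571428)) [[ 0.48535919 -0.18502939  0.0765    ]]
tip px expected [[264.82238012 188.35042939]]
```

View pics/crop2.png

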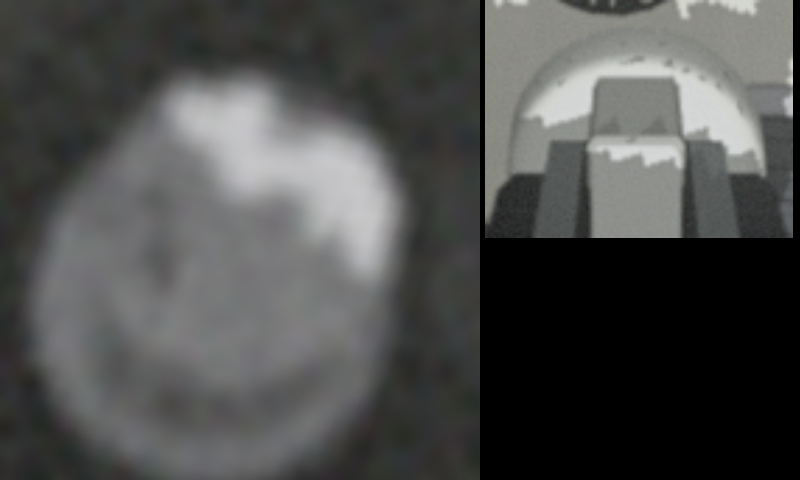

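```bash
python3 - <<'E'
from h import *
d=np.load("w3.npz"); C=(d["K"],d["D"],d["T"])
p=onplane(C,[[275.4,225]],.2266)[0,:2]-np.array([.4861,-.1783]); print("skirt near edge rel TCP (tool x,y):",p@[-.953,.304],p@[.304,.953])
E
python3 -m jog '[{"linear":[-0.04,-0.16,0.1],"roll":0},{"linear":[0,0,0.3],"roll":0},{"linear":[0,0,0.4],"roll":0},{"linear":[0,0,0.5],"roll":0},{"linear":[0,0,0.5],"roll":0},{"linear":[0,0,0.5],"roll":0},{"linear":[0,0,0.4],"roll":0},{"linear":[0,0,0.4],"roll":0},{"linear":[0,0,0.3],"roll":0},{"linear":[0,0,0.1],"roll":0},{"linear":[0,0,0],"roll":0},{"linear":[0,0,0],"roll":0}]'
python3 -m jog '[{"linear":[0,0,0],"roll":0},{"linear":[0,0,0],"roll":0},{"linear":[0,0,0],"roll":0},{"linear":[0,0,0],"roll":0}]'
```

```text
skirt near edge rel TCP (tool x,y): 0.019934771820604744 0.0017019978254750306
time_s: 6.88
position: [0.4861, -0.1862, 0.1053]
tool_rot: [[-0.952, 0.305, 0.0], [0.305, 0.952, -0.0], [-0.0, -0.0, -1.0]]
ft_force: [0.6, 0.3, -0.6]
grip_width: 0.012
gripper_force: 39.3
time_s: 7.22
position: [0.4861, -0.1863, 0.1053]
tool_rot: [[-0.952, 0.305, 0.001], [0.305, 0.952, -0.0], [-0.001, -0.0, -1.0]]
ft_force: [0.6, -0.3, -1.2]
grip_width: 0.0119
gripper_force: 39.3
```

```bash
python3 -m jog '[{"linear":[0.03,-0.015,0.1],"roll":0},{"linear":[0,0,0.15],"roll":0},{"linear":[0,0,0],"roll":0},{"linear":[0,0,0],"roll":0}]'
python3 -m jog '[{"linear":[0,0,0.02],"roll":0},{"linear":[0,0,0.02],"roll":0},{"linear":[0,0,0.02],"roll":0},{"linear":[0,0,0.02],"roll":0},{"linear":[0,0,0],"roll":0},{"linear":[0,0,0],"roll":0}]'
```

```text
time_s: 7.55
position: [0.4844, -0.1863, 0.0944]
tool_rot: [[-0.952, 0.306, -0.001], [0.306, 0.952, 0.001], [0.001, 0.0, -1.0]]
ft_force: [0.2, -1.0, -0.5]
grip_width: 0.0119
gripper_force: 39.3
time_s: 8.05
position: [0.4847, -0.1863, 0.0917]
tool_rot: [[-0.952, 0.305, -0.0], [0.305, 0.952, 0.0], [0.0, 0.0, -1.0]]
ft_force: [-0.3, 0.5, -0.8]
grip_width: 0.0117
gripper_force: 39.3
```

No contact yet. I'll keep going down in small steps.

```bash
python3 -m jog '[{"linear":[0,0,0.02],"roll":0},{"linear":[0,0,0.015],"roll":0},{"linear":[0,0,0],"roll":0},{"linear":[0,0,0],"roll":0}]'
python3 -m jog '[{"linear":[0,0,0.015],"roll":0},{"linear":[0,0,0.01],"roll":0},{"linear":[0,0,0],"roll":0},{"linear":[0,0,0],"roll":0}]'
```

```text
time_s: 8.38
position: [0.4849, -0.1864, 0.0905]
tool_rot: [[-0.952, 0.306, 0.001], [0.306, 0.952, -0.0], [-0.001, -0.0, -1.0]]
ft_force: [1.3, 0.2, 0.5]
grip_width: 0.0116
gripper_force: 39.5
time_s: 8.72
position: [0.485, -0.1864, 0.0894]
tool_rot: [[-0.952, 0.306, 0.001], [0.306, 0.952, -0.0], [-0.001, 0.0, -1.0]]
ft_force: [3.4, 1.4, -0.2]
grip_width: 0.0121
gripper_force: 39.5
```

```bash
python3 -m jog '[{"linear":[-0.018,0.014,0],"roll":0},{"linear":[0,0,0],"roll":0},{"linear":[0,0,0],"roll":0}]'
python3 -m jog '[{"linear":[0,0,0.02],"roll":0},{"linear":[0,0,0],"roll":0},{"linear":[0,0,0],"roll":0},{"linear":[0,0,0],"roll":0}]'
```

```text
time_s: 8.97
position: [0.4853, -0.1861, 0.0893]
tool_rot: [[-0.952, 0.305, -0.001], [0.305, 0.952, -0.0], [0.001, -0.0, -1.0]]
ft_force: [-0.6, -1.3, 1.7]
grip_width: 0.0122
gripper_force: 39.6
time_s: 9.3
position: [0.4854, -0.1862, 0.0889]
tool_rot: [[-0.952, 0.305, -0.0], [0.305, 0.952, -0.0], [-0.0, -0.0, -1.0]]
ft_force: [-0.5, -0.1, 5.9]
grip_width: 0.012
gripper_force: 40.3
```

```bash
python3 -m jog '[{"linear":[0,0,0],"roll":0.3},{"linear":[0,0,0],"roll":0.3},{"linear":[0,0,0],"roll":0.3},{"linear":[0,0,0],"roll":0.3},{"linear":[0,0,0],"roll":0.3},{"linear":[0,0,0],"roll":0.3},{"linear":[0,0,0],"roll":0.3},{"linear":[0,0,0],"roll":0.3},{"linear":[0,0,0],"roll":0},{"linear":[0,0,0],"roll":0}]'
```

```text
time_s: 10.13
position: [0.4855, -0.1864, 0.089]
tool_rot: [[-0.868, 0.497, 0.0], [0.497, 0.868, -0.001], [-0.001, -0.001, -1.0]]
ft_force: [-0.9, -0.7, 5.0]
grip_width: 0.0124
gripper_force: 40.2
```

```bash
python3 -m jog '[{"linear":[0,0,0],"roll":0.3},{"linear":[0,0,0],"roll":0.3},{"linear":[0,0,0],"roll":0.3},{"linear":[0,0,0],"roll":0.3},{"linear":[0,0,0],"roll":0.3},{"linear":[0,0,0],"roll":0.3},{"linear":[0,0,0],"roll":0},{"linear":[0,0,0],"roll":0}]'
```

```text
time_s: 10.8
position: [0.4855, -0.1865, 0.089]
tool_rot: [[-0.779, 0.627, 0.0], [0.627, 0.779, -0.001], [-0.001, -0.001, -1.0]]
ft_force: [-0.8, -1.1, 6.1]
grip_width: 0.0121
gripper_force: 40.2
```

```bash
python3 -m jog '[{"linear":[0,0,0],"roll":0.3},{"linear":[0,0,0],"roll":0.3},{"linear":[0,0,0],"roll":0.3},{"linear":[0,0,0],"roll":0.3},{"linear":[0,0,0],"roll":0.3},{"linear":[0,0,0],"roll":0},{"linear":[0,0,0],"roll":0}]'
```

```text
time_s: 11.38
position: [0.4854, -0.1865, 0.089]
tool_rot: [[-0.691, 0.723, 0.0], [0.723, 0.691, -0.001], [-0.001, -0.001, -1.0]]
ft_force: [-1.0, -1.0, 5.1]
grip_width: 0.012
gripper_force: 40.2
```

```bash
python3 -m jog '[{"linear":[0,0,0],"roll":0.3},{"linear":[0,0,0],"roll":0.3},{"linear":[0,0,0],"roll":0.3},{"linear":[0,0,0],"roll":0.3},{"linear":[0,0,0],"roll":0.3},{"linear":[0,0,0],"roll":0},{"linear":[0,0,0],"roll":0}]'
```

```text
time_s: 11.97
position: [0.4854, -0.1865, 0.0889]
tool_rot: [[-0.591, 0.807, -0.0], [0.807, 0.591, -0.001], [-0.001, -0.001, -1.0]]
ft_force: [-1.4, -1.2, 5.3]
grip_width: 0.0123
gripper_force: 40.2
```

```bash
python3 -m jog '[{"linear":[0,0,0],"roll":0.3},{"linear":[0,0,0],"roll":0.3},{"linear":[0,0,0],"roll":0.3},{"linear":[0,0,0],"roll":0.3},{"linear":[0,0,0],"roll":0.3},{"linear":[0,0,0],"roll":0},{"linear":[0,0,0],"roll":0}]'
```

```text
time_s: 12.55
position: [0.4854, -0.1863, 0.0888]
tool_rot: [[-0.481, 0.877, -0.0], [0.877, 0.481, -0.001], [-0.0, -0.0, -1.0]]
ft_force: [-1.2, -1.1, 5.0]
grip_width: 0.0121
gripper_force: 40.1
```

```bash
python3 -m jog '[{"linear":[0,0,0],"roll":0.3},{"linear":[0,0,0],"roll":0.3},{"linear":[0,0,0],"roll":0.3},{"linear":[0,0,0],"roll":0.3},{"linear":[0,0,0],"roll":0.3},{"linear":[0,0,0],"roll":0},{"linear":[0,0,0],"roll":0}]'
```

```text
time_s: 13.13
position: [0.4854, -0.1862, 0.0886]
tool_rot: [[-0.363, 0.932, -0.0], [0.932, 0.363, -0.0], [-0.0, -0.0, -1.0]]
ft_force: [-2.0, -1.2, 4.6]
grip_width: 0.012
gripper_force: 40.1
```

```bash
python3 -m jog '[{"linear":[0,0,0.01],"roll":0.3},{"linear":[0,0,0],"roll":0.3},{"linear":[0,0,0],"roll":0.3},{"linear":[0,0,0],"roll":0.3},{"linear":[0,0,0],"roll":0.3},{"linear":[0,0,0],"roll":0},{"linear":[0,0,0],"roll":0}]'
```

```text
time_s: 13.72
position: [0.4855, -0.1858, 0.0878]
tool_rot: [[-0.238, 0.971, -0.0], [0.971, 0.238, 0.001], [0.001, -0.0, -1.0]]
ft_force: [1.4, 0.1, -0.5]
grip_width: 0.0115
gripper_force: 39.3
```

```bash
python3 -m jog '[{"linear":[0,0,0],"roll":0.3},{"linear":[0,0,0],"roll":0.3},{"linear":[0,0,0],"roll":0.3},{"linear":[0,0,0],"roll":0.3},{"linear":[0,0,0],"roll":0.3},{"linear":[0,0,0],"roll":0},{"linear":[0,0,0],"roll":0}]'
```

```text
time_s: 14.3
position: [0.4853, -0.1859, 0.0879]
tool_rot: [[-0.11, 0.994, -0.001], [0.994, 0.11, 0.0], [0.001, -0.001, -1.0]]
ft_force: [0.4, 0.4, -1.3]
grip_width: 0.0122
gripper_force: 39.3
```

The force dropped to zero at a pointer heading of about -76°, so rib and slot have matched. Now I'll descend gently.

```bash
python3 -m jog '[{"linear":[0,0,0.02],"roll":0},{"linear":[0,0,0.02],"roll":0},{"linear":[0,0,0],"roll":0},{"linear":[0,0,0],"roll":0},{"linear":[0,0,0],"roll":0}]'
```

```text
time_s: 14.72
position: [0.4855, -0.1861, 0.0865]
tool_rot: [[-0.108, 0.994, -0.0], [0.994, 0.108, -0.0], [0.0, -0.0, -1.0]]
ft_force: [-0.4, -0.5, -1.2]
grip_width: 0.0122
gripper_force: 39.3
```

```bash
python3 -m jog '[{"linear":[0,0,0.02],"roll":0},{"linear":[0,0,0.02],"roll":0},{"linear":[0,0,0.02],"roll":0},{"linear":[0,0,0],"roll":0},{"linear":[0,0,0],"roll":0}]'
```

```text
time_s: 15.13
position: [0.4855, -0.186, 0.084]
tool_rot: [[-0.108, 0.994, -0.0], [0.994, 0.108, 0.0], [0.0, -0.0, -1.0]]
ft_force: [-0.1, -0.7, -0.3]
grip_width: 0.0119
gripper_force: 39.3
```

```bash
python3 -m jog '[{"linear":[0,0,0.02],"roll":0},{"linear":[0,0,0.02],"roll":0},{"linear":[0,0,0.01],"roll":0},{"linear":[0,0,0],"roll":0},{"linear":[0,0,0],"roll":0}]'
```

```text
time_s: 15.55
position: [0.4855, -0.1861, 0.0821]
tool_rot: [[-0.108, 0.994, -0.0], [0.994, 0.108, 0.0], [0.0, -0.0, -1.0]]
ft_force: [1.0, 0.3, -0.7]
grip_width: 0.0124
gripper_force: 39.3
```

```bash
python3 -m jog '[{"linear":[0,0,0.02],"roll":0},{"linear":[0,0,0.02],"roll":0},{"linear":[0,0,0],"roll":0},{"linear":[0,0,0],"roll":0},{"linear":[0,0,0],"roll":0}]'
```

```text
time_s: 15.97
position: [0.4855, -0.1861, 0.0805]
tool_rot: [[-0.108, 0.994, 0.0], [0.994, 0.108, -0.0], [-0.0, 0.0, -1.0]]
ft_force: [0.3, 0.2, -0.1]
grip_width: 0.0123
gripper_force: 39.5
```

```bash
python3 -m jog '[{"linear":[0,0,0.012],"roll":0},{"linear":[0,0,0],"roll":0},{"linear":[0,0,0],"roll":0},{"linear":[0,0,0],"roll":0}]'
```

```text
time_s: 16.3
position: [0.4856, -0.1861, 0.0805]
tool_rot: [[-0.108, 0.994, 0.0], [0.994, 0.108, -0.0], [-0.0, 0.0, -1.0]]
ft_force: [-1.2, 0.1, 6.0]
grip_width: 0.012
gripper_force: 40.2
```

The knob is home (z stopped at 0.0805, light force). Now I'll relieve the press slightly and turn counter-clockwise to OFF.

```bash
python3 -m jog '[{"linear":[0,0,-0.008],"roll":0},{"linear":[0,0,0],"roll":-0.3},{"linear":[0,0,0],"roll":-0.5},{"linear":[0,0,0],"roll":-0.5},{"linear":[0,0,0],"roll":-0.5},{"linear":[0,0,0],"roll":-0.5},{"linear":[0,0,0],"roll":-0.5},{"linear":[0,0,0],"roll":-0.5},{"linear":[0,0,0],"roll":-0.5},{"linear":[0,0,0],"roll":-0.5},{"linear":[0,0,0],"roll":-0.5},{"linear":[0,0,0],"roll":-0.5}]'
```

```text
time_s: 17.3
position: [0.4861, -0.1857, 0.0805]
tool_rot: [[-0.542, 0.84, 0.002], [0.84, 0.542, 0.001], [-0.0, 0.002, -1.0]]
ft_force: [2.6, 2.7, 2.2]
grip_width: 0.0122
gripper_force: 39.7
```

```bash
python3 -m jog '[{"linear":[0,0,0],"roll":-0.5},{"linear":[0,0,0],"roll":-0.5},{"linear":[0,0,0],"roll":-0.5},{"linear":[0,0,0],"roll":-0.5},{"linear":[0,0,0],"roll":-0.5},{"linear":[0,0,0],"roll":-0.5},{"linear":[0,0,0],"roll":-0.5},{"linear":[0,0,0],"roll":-0.5},{"linear":[0,0,0],"roll":-0.5},{"linear":[0,0,0],"roll":-0.5},{"linear":[0,0,0],"roll":-0.5},{"linear":[0,0,0],"roll":-0.5}]'
```

```text
time_s: 18.3
position: [0.486, -0.1854, 0.0805]
tool_rot: [[-0.89, 0.457, 0.001], [0.457, 0.89, 0.001], [-0.0, 0.002, -1.0]]
ft_force: [1.3, 4.9, 2.8]
grip_width: 0.0121
gripper_force: 39.8
```

```bash
python3 -m jog '[{"linear":[0,0,0],"roll":-0.5},{"linear":[0,0,0],"roll":-0.5},{"linear":[0,0,0],"roll":-0.5},{"linear":[0,0,0],"roll":-0.5},{"linear":[0,0,0],"roll":-0.5},{"linear":[0,0,0],"roll":-0.5},{"linear":[0,0,0],"roll":-0.5},{"linear":[0,0,0],"roll":-0.5},{"linear":[0,0,0],"roll":-0.5},{"linear":[0,0,0],"roll":-0.5},{"linear":[0,0,0],"roll":0},{"linear":[0,0,0],"roll":0}]'; python3 -c "
from rig import env; print(env.observe()['wrist_torque'])"
```

```text
time_s: 19.3
position: [0.4857, -0.1851, 0.0805]
tool_rot: [[-0.999, 0.04, 0.0], [0.04, 0.999, 0.002], [-0.0, 0.002, -1.0]]
ft_force: [0.9, 4.8, 4.3]
grip_width: 0.0117
gripper_force: 40.0
[ 0.91399245 -0.25088348 -0.01769394]
```

```bash
python3 -m jog '[{"linear":[0,0,0],"roll":-0.4},{"linear":[0,0,0],"roll":-0.4},{"linear":[0,0,0],"roll":-0.4},{"linear":[0,0,0],"roll":0},{"linear":[0,0,0],"roll":0}]'; python3 - <<'E'
from h import *
print(env.observe()['wrist_torque'])
C=cal("top"); im=optics.get_image("top")[:,:,::-1]; cv2.imwrite("pics/t2.png",im)
E
```

```text
time_s: 19.72
position: [0.4856, -0.1851, 0.0805]
tool_rot: [[-0.998, -0.065, 0.0], [-0.065, 0.998, 0.002], [-0.001, 0.002, -1.0]]
ft_force: [1.4, 4.7, 4.4]
grip_width: 0.0125
gripper_force: 40.0
[ 0.97509836 -0.14957532 -0.1163769 ]
```

The pointer is at about 3.7° against OFF at 4.6°. I'll release and rise.

```bash
python3 -m jog '[{"linear":[0,0,0],"roll":0},{"linear":[0,0,0],"roll":0},{"linear":[0,0,0],"roll":0},{"linear":[0,0,0],"roll":0},{"linear":[0,0,0],"roll":0},{"linear":[0,0,0],"roll":0}]' 0.1
python3 -m jog '[{"linear":[0,0,-0.1],"roll":0},{"linear":[0,0,-0.4],"roll":0},{"linear":[0,0,-0.5],"roll":0},{"linear":[0,0,-0.5],"roll":0},{"linear":[0,0,-0.5],"roll":0},{"linear":[0,0,-0.5],"roll":0},{"linear":[0,0,-0.5],"roll":0},{"linear":[0,0,-0.5],"roll":0},{"linear":[0,0,-0.5],"roll":0},{"linear":[0,0,0],"roll":0},{"linear":[0,0,0],"roll":0},{"linear":[0,0,0],"roll":0}]'
python3 - <<'E'
from h import *
C=cal("wrist"); im=optics.get_image("wrist")[:,:,::-1]; cv2.imwrite("pics/w4.png",im)
c=[.4858,-.185]; o=np.radians(4.6)
print(project(C,[[*c,.0771],[c[0]+.0225*np.cos(o),c[1]+.0225*np.sin(o),.088]]))
E
```

```text
time_s: 20.27
position: [0.4855, -0.1861, 0.0803]
tool_rot: [[-0.998, -0.065, -0.0], [-0.065, 0.998, -0.0], [0.0, -0.0, -1.0]]
ft_force: [0.5, 0.1, 0.3]
grip_width: 0.0468
gripper_force: 0.0
time_s: 21.27
position: [0.4852, -0.1859, 0.2398]
tool_rot: [[-0.998, -0.065, -0.001], [-0.065, 0.998, 0.001], [0.001, 0.001, -1.0]]
ft_force: [0.6, -0.0, -0.9]
grip_width: 0.0473
gripper_force: 0.0
[[273.66163163 188.00620093]
 [274.06476677 217.57668524]]
```

View pics/w4.png

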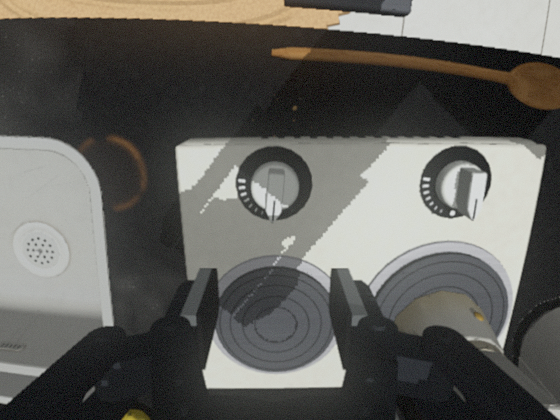

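The knob sits home at (275,188). Its pointer nose is at (273,219), where OFF projects to (274,218). The fitted knob and the pot are unchanged and the fingers are clear, so I'm handing in.

```bash
python3 -c "
from rig import env; print(env.close_job())"
```

```text
the job is handed in; nothing more can be done
None
```

The knob is fully home on its shaft with the pointer at the OFF dot (within about 1°), released, and the job was handed in at about 21 s; the hand-in call returned no verdict.

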